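# Lock the specimen rotator's shaft with the hex key

### The job

Lock the specimen rotator: turn its shaft by the ball handle until the flat cut along the shaft faces straight up, squarely under the setscrew in the collar. Then take the T-handle hex key from its stand, fit it in the setscrew and turn it clockwise until the screw bears firmly on the flat, tight but not forced, and put the key back upright in its stand. Leave the cork, the vial and the thread spool where they stand.

Things in the scene. Friction and masses are not known exactly. Their poses are not given: they have to be found in the camera images.
- rotator: Fixed hand rotator: grey base plate 120x200 mm, two bearing blocks (tops 108 mm high), between them a dark collar 68 mm across, 46 wide, with a round boss on top. Origin on the worktop under the collar's middle; z up, y along the shaft (axis 80 mm up). The handle is at the -y end. The collar never turns.
- handle_ball (a point): Centre of the black ball, 26 mm across, on a 10 mm steel bar in the shaft's -y end: 75 mm from the shaft's axis, 127 mm from the collar's middle toward rotator -y. The bar points the same way as the flat, so the ball swings in a circle of 75 mm radius. Axes turn with the shaft: y along it, z out along the bar.
- shaft: Steel D-shaft 40 mm across, flat 17 mm from its axis and 21 mm wide, bare between blocks and collar. Origin on the axis in the collar's middle; y along the shaft, z normal to the flat: z upright = flat up. Starts with z leaning 0.5 to 1.1 rad to rotator -x (robot's side). Turns at about 0.1 Nm, stays where left. The screw bears on the flat's middle 6 mm only: get within 0.1 rad before tightening.
- socket_mouth (a point): Middle of the socket's mouth on top of the setscrew (32 mm across, 48.5 mm above the shaft's axis). Socket: hexagon 17.8 mm across flats, 13 mm deep, corners on this frame's x axis, flats facing its y axis; z up. Turns with the screw, which runs easily (under 0.1 Nm, almost none at rest) until its point meets the flat, after an unknown 0.3 to 1.0 rad clockwise from above; then it stiffens, by about 0.5 Nm per rad. Does not sink visibly.
- screw_point: Hidden point of the setscrew inside the collar: goes down some 1.8 mm per rad of the screw and presses on the flat, about 35 N for each 0.1 Nm of turning moment felt at the key at rest. Firmly tight is 0.16 to 0.23 Nm; over 0.28 Nm is forced (much more may slip the key). It stays tight when let go.
- key_grip (a point): Middle of the key's black cross handle: 84 mm long along this frame's y, 16 mm wide along x, 22 mm high; grip it across the 16 mm. z up along the blade. The key weighs 0.13 kg; its steel blade hangs below, tip 97 mm under this point. At the start it stands loosely in its stand (up to 2 degrees off upright).
- key_tip (a point): End of the key's blade, on its axis. The blade is a hexagon 17 mm across flats, corners on this frame's x axis, with the last 4 mm tapered to 12 mm across corners. It enters the socket when its corners meet the socket's within about 5 degrees, any of the six ways round.
- stand_hole (a point): Middle of the hole's mouth on top of the key's fixed wooden stand, a block 64x64x50 mm. The round hole is 22 mm wide with a 3 mm chamfer, 42 mm deep; z up.
- cork: Tapered cork, 29 mm across, 24 high, between rotator and key stand. Bystander.
- small_vial: Small vial with a dark cap, 25 mm across, 59 high, behind the stand. Bystander.
- spool: Wooden spool of thread, 38 mm across, 50 high, behind the stand. Bystander.
There are look-alikes about, which are no part of the job. What is shaped like the part that bears key_grip but yellow is not meant.

How it is judged (in metres and radians):
On the way, in this order (a step that is already met when the one before it is completed fails the run):
1. the shaft is turned until its flat faces up, before the screw bears on it (angle between the z axis of shaft and the z axis of rotator, either way round below 0.1 rad and contact force between screw_point and shaft below 1 N), for 0.2 s.
2. the setscrew is tightened on the flat with the key in its socket (contact force between screw_point and shaft above 45 N and angle between the z axis of shaft and the z axis of rotator, either way round below 0.1 rad and distance between key_tip and socket_mouth below 0.025 m), for 0.2 s.
At the end, for the whole second after the job is handed in: The setscrew presses on the shaft's flat with more than 35 N, the flat faces up within 5 degrees, and the key stands upright, released, at the bottom of its stand's hole (tip within 6 mm of the hole's floor) (contact force between screw_point and shaft above 35 N and angle between the z axis of shaft and the z axis of rotator, either way round below 0.09 rad and horizontal distance between key_tip and stand_hole below 0.006 m and z of key_tip in the frame of stand_hole below -0.036 m and angle between key_tip's own z axis and vertical below 0.1 rad and linear speed of screw_point below 0.01 m/s); the robot touches nothing.
It fails at once if the setscrew is forced (over 108 N on the shaft) (contact force between screw_point and shaft above 108 N).
It fails at once if the screw is pressed down with the flat more than 9 degrees off (contact force between screw_point and shaft above 10 N and not (angle between the z axis of shaft and the z axis of rotator, either way round below 0.16 rad)).
It fails at once if the cork, the vial or the thread spool is pushed about (3 cm or more) (distance of any of cork, small_vial, spool from where it was at the start of the episode above 0.03 m).
It also fails if it takes over 67 s, if anything falls off the work surface, if the arm or the gripper's body presses on something with over 40 N, if the wrist force passes 120 N, or if a joint passes its speed limit or range.

### The arm

A 6-joint arm with a two-finger parallel gripper is mounted at the origin on a cart in front of the work surface, level with it; the furniture and walls round the work are solid. World frame = base frame: x ahead of the robot, y to its left, z up, the work surface at z = 0. Lengths are in m, angles in degrees, forces in N, time in s.
With the tool pointing down it reaches from about 0.4 to 0.825 m from the base axis. Payload 7 kg.
Tool frame: the origin (TCP) lies on the mounting face of the last link; the fingertips stand 178 mm ahead of it and the grasp point (between the pads) lies 159 mm ahead of it; z points along the fingers, y is the direction in which the jaws open and shut (so a half turn about z gives the same grasp; the last joint's range is limited). The gripper opens to 88 mm and grips with 3 to 60 N. Pads are 19 mm wide; open, the fingers measure 130 mm over their backs; the gripper's body (78 mm by 193 mm) begins 47 mm behind the grasp point.
Start: joints at [87.783, 20.546, 0.682, 0, -70.136, -16.507], TCP at [0.217, 0.639, 0.405] pointing down, gripper open.
Joint ranges: [-176.03, 176.03], [-82.01, 121.73], [-58.28, 71.71], [-173.87, 95.51], [-174.79, -0.11], [-173.66, 173.66]. Speed limits (degrees/s): [136.94, 136.94, 172.46, 180, 180, 180].

### API

Orientations are given as [roll, pitch, yaw] about the fixed x, y, z axes, in that order (R = Rz(yaw) Ry(pitch) Rx(roll)).
In Python, from plant import r gives the robot as it stands. The module is installed in compiled form; this text tells all that it offers.
- The arm moves only by the tool carry_out, never from a script. Its argument "plan" is a list of rows, each a list of 3 entries, a list of its own where there are three numbers: the shift along the tool's x, y, z in m, then the turn, a rotation vector about the tool's x, y, z in degrees, then the closure in counts, from 0 (fully open) to 255 (shut). In form: [[[x, y, z], [ax, ay, az], hand], ...]. A call has 1 to 12 rows; each row shifts and turns the commanded pose from where the row before left it, along the tool's axes as they then stand; what a row does not reach is not made up. A row lasts 1/12 s, in which the tool goes at most 41.7 mm and 7.16 degrees, less where a joint would pass 70% of its speed; a pose out of reach is approached as far as the arm can. A call is refused whole if a number of a shift passes 0.0417 or a number of a turn 7.16, either way. A call with a gripper value outside its range is refused whole. The fingers move at their own pace and stop on an object; "grip_force" is the grip in N (left out, the last holds). Time passes only in rows, so rows that do not move let the fingers close. It gives the time, the measured TCP pose, the force and the opening at its end, in the units of the state.
- r.get_state(): the state, without advancing time (a new reading comes with each control period).
- r.capture(name): name is "scene" or "top"; returns the picture (480x640x3 uint8, red, green, blue); there is no depth.
- r.get_calibration(name): a dict with "K" (3x3 intrinsics, pixels), "rvec" (rotation vector, rad) and "tvec" (3), from world to camera coordinates, as OpenCV has them. Camera axes: x right, y down, z forward; pixel columns grow to the right and rows downward; lengths in m; the calibration is good to about 2 mm. A picture is of the moment at which its call begins. get_calibration takes no time and is no camera call.
- r.close_job(): hands the job in, once; it reports no verdict.
The state is a dict: "time_s": time; "joints": joint angles; "qd": joint speeds; "joint_torque": joint torques, N m; "tcp_pos": TCP position; "eef_rot": TCP orientation; "contact_force": force on the tool from outside, world axes, zero at the start; "moment": the same for the moment, N m; "gripper_width": finger opening in m.
Only numpy, scipy, OpenCV 4.12 (cv2) and the standard library are available. Lean on these libraries where they do the work, as an engineer would, in place of code of your own. Each camera call takes 0.05 s, during which the arm holds its last target. There are 200 camera calls.

## Working session

There is one attempt and no reset: what is moved stays moved. The work goes in short steps, Python scripts to look and compute and a tool call to move; the robot and the scene stay as the last step left them, time stands still between calls to the robot, and variables do not carry over. Pictures are saved under pics/ and viewed, about 8 in all and at most 12, crops included, and the job is handed in when it is done.

Besides the shell and the picture viewer there is one more tool, called as a command line: name --argument value ..., lists and objects as JSON in quotes. carry_out: Moves the arm, as the interface text tells. Its arguments: {"type":"object","properties":{"plan":{"type":"array","items":{"type":"array"}},"grip_force":{"type":"number"}},"required":["plan"]}

```bash
mkdir -p pics; ls; python3 - <<'E'
from plant import r
import cv2,numpy as np
for n in("scene","top"):
    cv2.imwrite(f"pics/{n}0.png",r.capture(n)[:,:,::-1])
    c=r.get_calibration(n);R=cv2.Rodrigues(np.array(c["rvec"],float))[0]
    print(n,np.round(c["K"],1).tolist(),np.round(-R.T@np.array(c["tvec"]).ravel(),3),R.round(2).tolist())
print(r.get_state())
E
```

```text
pics
scene [[602.8, 0.0, 321.6], [0.0, 602.8, 230.4], [0.0, 0.0, 1.0]] [-0.243 -0.559  0.507] [[0.5, -0.87, -0.01], [-0.36, -0.19, -0.91], [0.79, 0.46, -0.41]]
top [[580.4, 0.0, 316.4], [0.0, 580.4, 242.4], [0.0, 0.0, 1.0]] [ 0.274 -0.133  1.291] [[-0.02, -1.0, -0.02], [-0.99, 0.03, -0.17], [0.17, 0.01, -0.99]]
{'time_s': 0.1, 'joints': array([ 8.77827326e+01,  2.05876341e+01,  6.40013607e-01, -1.72874624e-02,
       -7.01363673e+01, -1.65082097e+01]), 'qd': array([-0.03633487,  0.01924861,  0.09029384, -0.04998297,  0.00395022,
        0.02991027]), 'joint_torque': array([-1.70620930e-03, -5.84164095e+01,  2.93751669e+01,  7.01549873e+00,
        1.02201567e-02, -5.37070139e-05]), 'tcp_pos': array([0.21663222, 0.63911707, 0.4038217 ]), 'eef_rot': array([ 1.79914856e+02, -8.28514751e-03, -1.87313568e+01]), 'contact_force': array([-0.40921824,  0.35445056,  0.16846809]), 'moment': array([ 0.0468867 , -0.05480789,  0.02934575]), 'gripper_width': 0.08804031878151804}
```

View pics/scene0.png

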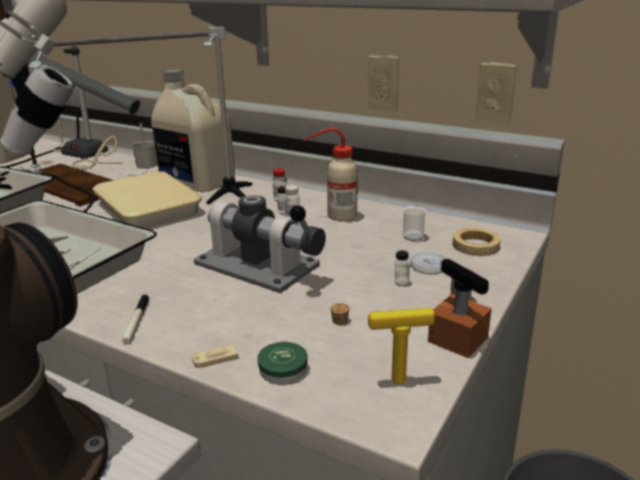

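View pics/top0.png

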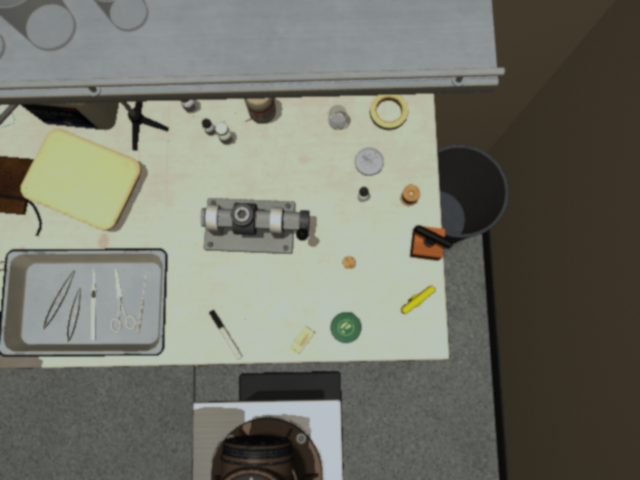

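Scene: the rotator is at about (255,235), the ball at (298,214), the black key in its stand at (463,275), and the yellow look-alike at (400,340). Top: the collar is at (243,217), the ball near (303,232) and the key at (432,237). Next I'll look at enlarged crops.

```bash
cat > h.py <<'E'
from plant import r
import cv2,numpy as np
def cal(n):
    c=r.get_calibration(n);return np.array(c["K"],float),cv2.Rodrigues(np.array(c["rvec"],float))[0],np.array(c["tvec"],float).ravel()
def ray(n,p):
    K,R,t=cal(n);d=R.T@np.linalg.solve(K,[p[0],p[1],1]);return -R.T@t,d/np.linalg.norm(d)
def plane(n,p,z):
    o,d=ray(n,p);return o+d*(z-o[2])/d[2]
def tri(p,q):
    a,d=ray("scene",p);b,e=ray("top",q)
    s=np.linalg.lstsq(np.c_[d,-e],b-a,rcond=None)[0];u,v=a+d*s[0],b+e*s[1];return (u+v)/2,np.linalg.norm(u-v)
def proj(n,X):
    K,R,t=cal(n);x=K@(R@np.array(X)+t);return x[:2]/x[2]
def crop(im,x,y,w,h,s):return cv2.resize(im[y:y+h,x:x+w],None,fx=s,fy=s,interpolation=cv2.INTER_CUBIC)
E
python3 - <<'E'
import cv2,numpy as np
from h import crop
s=cv2.imread("pics/scene0.png");t=cv2.imread("pics/top0.png")
o=np.vstack([np.hstack([crop(s,190,180,150,100,8/3),crop(t,195,185,133,100,3)[:267,:400]]),np.hstack([crop(s,420,250,80,66,5),crop(t,400,210,80,66,5)])])
print(o.shape);cv2.imwrite("pics/c1.png",o)
E
```

```text
Traceback (most recent call last):
ValueError: all the input array dimensions except for the concatenation axis must match exactly, but along dimension 1, the array at index 0 has size 799 and the array at index 1 has size 800
```

```bash
python3 - <<'E'
import cv2,numpy as np
from h import crop
s=cv2.imread("pics/scene0.png");t=cv2.imread("pics/top0.png")
f=lambda a:cv2.resize(a,(400,267 if a.shape[0]<300 else 330),interpolation=2)
o=np.vstack([np.hstack([crop(s,190,180,150,100,8/3),crop(t,195,185,134,100,3)[:267,:400]]),np.hstack([crop(s,420,250,80,66,5),crop(t,400,210,80,66,5)])])
print(o.shape);cv2.imwrite("pics/c1.png",o)
E
```

```text
(597, 800, 3)
```

View pics/c1.png

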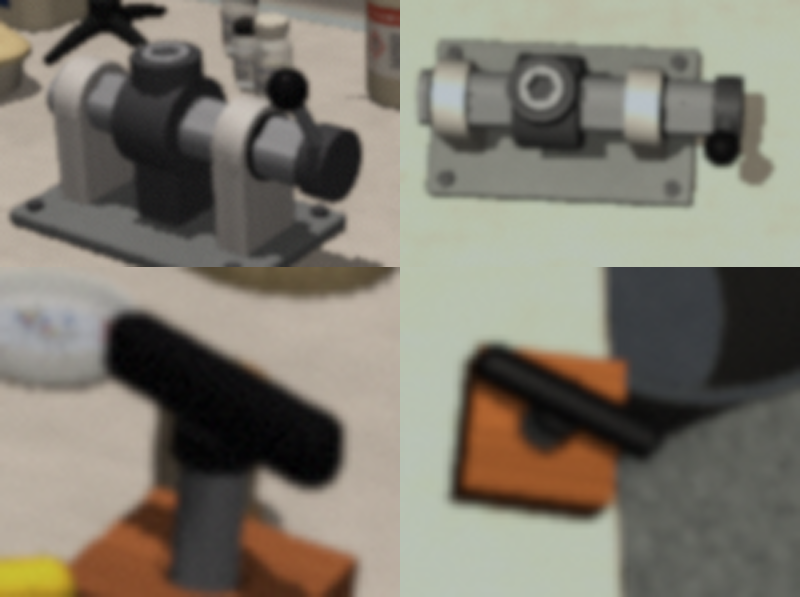

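Crops show the ball, at scene (297.6,213.4) and top (302.3,234.3). The socket is at scene (252.6,198.7) and top (242,214), with the key handle's centre at scene (465,276) and top (433,237). I'll triangulate those and get the angles from masks.

```bash
python3 - <<'E'
from h import *
s=cv2.imread("pics/scene0.png");t=cv2.imread("pics/top0.png")
def blob(im,mask,x,y,w,h):
    m=np.zeros(mask.shape,np.uint8);m[y:y+h,x:x+w]=mask[y:y+h,x:x+w]
    c=max(cv2.findContours(m,0,1)[0],key=cv2.contourArea);return c,cv2.minAreaRect(c)
P=lambda X:(X[0].round(4),round(X[1],4))
print("ball",P(tri((297.6,213.4),(302.3,234.3))))
S=tri((252.6,198.7),(242,214));print("sock",P(S))
print("grip",P(tri((465,276.2),(433.2,236.8))))
for n,p,(a,b) in(("s",s,((443.5,266),(486.5,288.5))),):
    pass
dt=t.max(2)<45; ds=s.max(2)<40
c,rt=blob(t,dt,408,218,48,35);print("top handle",rt)
cs,rs=blob(s,ds,435,255,60,45);print("scene handle",rs)
h=cv2.cvtColor(t,cv2.COLOR_BGR2HSV);o=((h[...,0]<18)&(h[...,1]>130)).astype(np.uint8)
c,ro=blob(t,o,405,210,45,60);print("stand",ro)
b=cv2.boxPoints(ro);print([plane("top",q,.05).round(4).tolist() for q in b])
b=cv2.boxPoints(rt);print("h@.11",[plane("top",q,.11).round(4).tolist() for q in b])
# shaft axis in the top view: bearing tops & base plate
hsv=h;g=((abs(t.astype(int)-t.mean(2,keepdims=True)).max(2)<14)&(t.mean(2)<135)).astype(np.uint8)
c,rb=blob(t,g,195,190,105,70);print("base",rb);print([plane("top",q,.01).round(4).tolist() for q in cv2.boxPoints(rb)])
# base plate corners by eye
for q in((437,40),(702,52),(692,205),(428,193)):
    print(plane("top",(195+(q[0]-400)/3,185+q[1]/3),.01).round(4))
E
```

```text
ball (array([ 0.4867, -0.0905,  0.1435]), np.float64(0.0003))
sock (array([0.5355, 0.0327, 0.1287]), np.float64(0.0015))
grip (array([ 0.4821, -0.3611,  0.1047]), np.float64(0.0027))
top handle ((433.810302734375, 238.2758331298828), (42.71808624267578, 14.906379699707031), 16.8583984375)
scene handle ((461.59912109375, 280.7217102050781), (51.67241287231445, 24.18501853942871), 29.05460548400879)
stand ((427.6299743652344, 244.58998107910156), (31.39554214477539, 25.314424514770508), 8.13010311126709)
[[0.4528, -0.3189, 0.05], [0.5075, -0.3294, 0.05], [0.496, -0.396, 0.05], [0.4415, -0.3851, 0.05]]
h@.11 [[0.4768, -0.3134, 0.11], [0.5065, -0.3238, 0.11], [0.4783, -0.4064, 0.11], [0.4488, -0.3957, 0.11]]
base ((250.42213439941406, 225.75210571289062), (98.23634338378906, 52.52592086791992), 2.544804573059082)
[[0.482, 0.1443, 0.01], [0.6029, 0.1403, 0.01], [0.5866, -0.0831, 0.01], [0.4665, -0.0757, 0.01]]
[0.6002 0.1292 0.01  ]
[ 0.5855 -0.0717  0.01  ]
[ 0.4687 -0.0623  0.01  ]
[0.4828 0.135  0.01  ]
```

carry_out --plan '[[[0.0245,0.0302,0.0022],[0,0,0],100],[[0.0245,0.0302,0.0022],[0,0,0],100],[[0.0245,0.0302,0.0022],[0,0,0],100],[[0.0245,0.0302,0.0022],[0,0,0],100],[[0.0245,0.0302,0.0022],[0,0,0],100],[[0.0245,0.0302,0.0022],[0,0,0],100],[[0.0245,0.0302,0.0022],[0,0,0],100],[[0.0245,0.0302,0.0022],[0,0,0],100],[[0.0245,0.0302,0.0022],[0,0,0],100],[[0.0245,0.0302,0.0022],[0,0,0],100]]' --grip_force 20

```text
time_s: 0.93
tcp_pos: [0.3518, 0.2726, 0.3825]
eef_rot: [-180.0, 0.0, -18.7]
contact_force: [1.2, 0.7, -1.0]
gripper_width: 0.0531
```

carry_out --plan '[[[0.0245,0.0302,0.0022],[0,0,0],100],[[0.0245,0.0302,0.0022],[0,0,0],100],[[0.0245,0.0302,0.0022],[0,0,0],100],[[0.0245,0.0302,0.0022],[0,0,0],100],[[0.0245,0.0302,0.0022],[0,0,0],100],[[0.0245,0.0302,0.0022],[0,0,0],100],[[0.0245,0.0302,0.0022],[0,0,0],100],[[0.0245,0.0302,0.0022],[0,0,0],100],[[0.0245,0.0302,0.0022],[0,0,0],100],[[0.0245,0.0302,0.0022],[0,0,0],100],[[0,0,0],[0,0,-7.1],100],[[0,0,0],[0,0,-7.1],100]]'

```text
time_s: 1.93
tcp_pos: [0.487, -0.0925, 0.3597]
eef_rot: [180.0, 0.1, -4.5]
contact_force: [-0.2, 1.0, 0.2]
gripper_width: 0.0533
```

carry_out --plan '[[[0,-0.002,0.019],[0,0,0],100],[[0,0,0.019],[0,0,0],100],[[0,0,0.019],[0,0,0],100],[[0,0,0],[0,0,0],255],[[0,0,0],[0,0,0],255],[[0,0,0],[0,0,0],255],[[0,0,0],[0,0,0],255],[[0,0,0],[0,0,0],255]]' --grip_force 15

```text
time_s: 2.6
tcp_pos: [0.4874, -0.0882, 0.3048]
eef_rot: [180.0, -0.1, -4.5]
contact_force: [0.3, -18.0, 1.0]
gripper_width: 0.0258
```

carry_out --plan '[[[0,0.003,0],[0,0,0],255],[[0.006,0,-0.0034],[0,0,0],255],[[0.0064,0,-0.0028],[0,0,0],255],[[0.0066,0,-0.0022],[0,0,0],255],[[0.0067,0,-0.0016],[0,0,0],255],[[0.0069,0,-0.001],[0,0,0],255],[[0.0069,0,-0.0003],[0,0,0],255],[[0,0,0],[0,0,0],255],[[0,0,0],[0,0,0],255],[[0,0,0],[0,0,0],255]]'

```text
time_s: 3.43
tcp_pos: [0.5273, -0.0924, 0.316]
eef_rot: [-179.8, -0.2, -4.5]
contact_force: [1.3, 12.5, 1.1]
gripper_width: 0.0249
```

```bash
python3 - <<'E'
from h import *
s=r.capture("scene")[:,:,::-1];t=r.capture("top")[:,:,::-1]
cv2.imwrite("pics/s2.png",s);cv2.imwrite("pics/t2.png",t);st=r.get_state();print(st["tcp_pos"],st["contact_force"])
o=np.hstack([crop(s,190,140,160,150,2.5),crop(t,180,165,160,150,2.5)])
cv2.imwrite("pics/c2.png",o)
E
```

```text
[ 0.52726213 -0.09243123  0.31601063] [ 1.67038406 12.05681231  1.30293221]
```

View pics/c2.png

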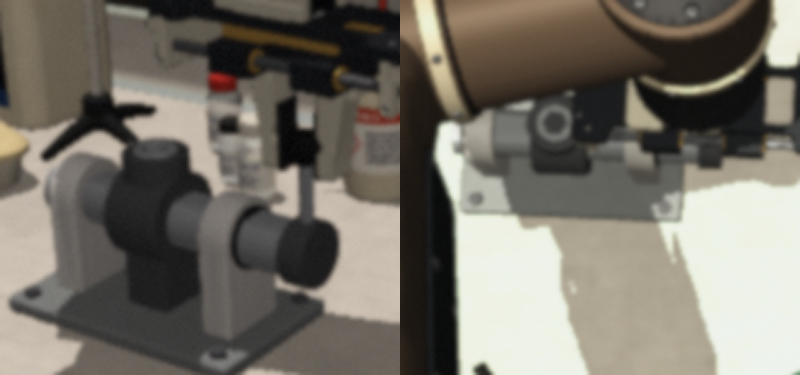

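The scene crop shows the bar upright, with the ball held between the fingers near crop (300,145). I'll release it, lift, and go toward the key.

carry_out --plan '[[[0,0,0],[0,0,0],100],[[0,0,0],[0,0,0],100],[[0,0,0],[0,0,0],100],[[0,0,-0.028],[0,0,0],100],[[0,0,-0.028],[0,0,0],100],[[0,0.01,-0.028],[0,0,0],100],[[-0.002,0.035,0],[0,0,0],100],[[-0.002,0.035,0],[0,0,0],100],[[-0.002,0.035,0],[0,0,0],100],[[-0.002,0.035,0],[0,0,0],100],[[-0.002,0.035,0],[0,0,0],100],[[0,0.035,0],[0,0,0],100]]'

```text
time_s: 4.53
tcp_pos: [0.4978, -0.3146, 0.3994]
eef_rot: [180.0, -0.0, -4.5]
contact_force: [1.4, 1.2, -1.4]
gripper_width: 0.0532
```

carry_out --plan '[[[0,0,0],[0,0,7.1],100],[[0,0,0],[0,0,7.1],100],[[0,0,0],[0,0,7.1],100],[[0,0,0],[0,0,7.1],100],[[0,0,0],[0,0,7.1],100],[[0,0,0],[0,0,7.1],100],[[0,0,0],[0,0,7.1],100],[[0,0,0],[0,0,7.1],100],[[0,0,0],[0,0,7.1],100],[[0,0,0],[0,0,7.1],100],[[0,0,0],[0,0,7.1],100],[[0,0,0],[0,0,7.1],100]]'

```text
time_s: 5.53
tcp_pos: [0.4985, -0.313, 0.3991]
eef_rot: [180.0, -0.0, -90.1]
contact_force: [-0.5, 0.2, 0.5]
gripper_width: 0.0532
```

```bash
python3 - <<'E'
from h import *
s=r.capture("scene")[:,:,::-1];t=r.capture("top")[:,:,::-1]
cv2.imwrite("pics/s3.png",s);cv2.imwrite("pics/t3.png",t);st=r.get_state();print(st["tcp_pos"],st["eef_rot"],st["joints"],st["contact_force"],st["moment"])
o=np.vstack([np.hstack([crop(s,210,150,130,98,3),crop(t,200,170,130,98,3)]),np.hstack([crop(s,400,220,130,98,3),crop(t,370,190,130,98,3)])])
cv2.imwrite("pics/c3.png",o)
E
```

```text
[ 0.49850634 -0.31295053  0.39904002] [ 1.79981123e+02 -4.13540785e-03 -8.98770858e+01] [-1.30989779e+01  1.26926933e+01 -1.10616269e+01  9.11439924e-03
 -6.62631107e+01  1.32182213e+01] [-0.60018067  0.27296525 -0.01388821] [ 0.03890659 -0.06869239 -0.01065969]
```

View pics/c3.png

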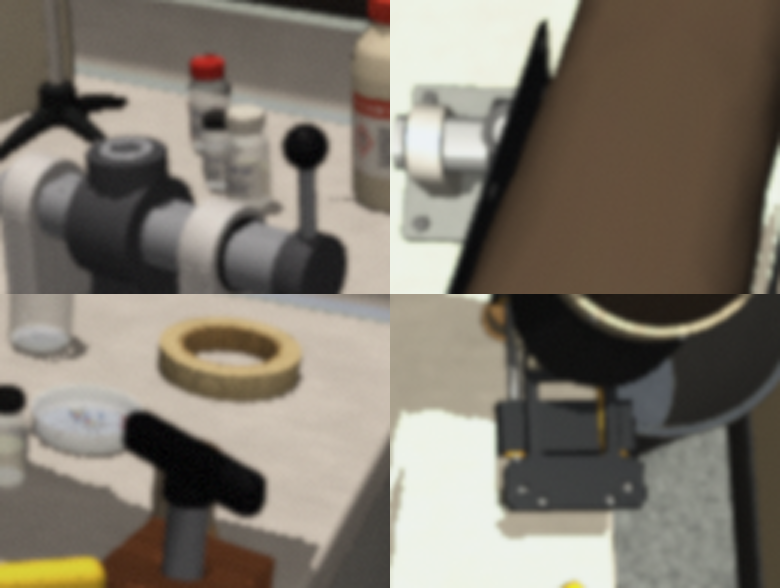

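The ball is now at scene (311.7,199) with the bar upright. I'll check the shaft angle and work out the key's direction.

```bash
python3 - <<'E'
from h import *
a=np.radians(-4.15);ux=np.array([np.cos(a),np.sin(a),0]);uy=np.array([-np.sin(a),np.cos(a),0]);O=np.array([.535,.0327,0.])
o,d=ray("scene",(311.7,199.));X=o+d*((-.127-(o-O)@uy)/(d@uy));print("ball",X,"lean",np.degrees(np.arctan2((X-O)@ux,X[2]-.08)))
t=cv2.imread("pics/t3.png");
for n,p,q,z in(("top",(416.6,228),(450,245.6),.113),("scene",(445,263.6),(485,289.6),.105)):
    A,B=plane(n,p,z),plane(n,q,z);print(n,A,B,(A+B)/2,np.degrees(np.arctan2(*(A-B)[1::-1])),np.linalg.norm(A-B))
# scene handle by mask
s=cv2.imread("pics/s3.png");m=(s.max(2)<40).astype(np.uint8);k=np.zeros_like(m);k[350//1-100:310,430:495]=m[250:310,430:495]
n,l,st,ce=cv2.connectedComponentsWithStats(k);i=1+st[1:,4].argmax();print(st[i],ce[i])
S=cv2.imread("pics/scene0.png");g=crop(S,225,185,60,45,12);T=cv2.imread("pics/top0.png");g2=crop(T,222,194,44,44,12)
cv2.imwrite("pics/sock.png",cv2.hconcat([cv2.resize(g,(400,300)),cv2.resize(g2,(400,300))][:2]) if 0 else g2)
E
```

```text
ball [ 0.52474581 -0.09388984  0.15503711] lean -0.814110058317012
top [ 0.49940749 -0.32522483  0.113     ] [ 0.46091775 -0.39156957  0.113     ] [ 0.48016262 -0.3583972   0.113     ] 59.87993702204169 0.076701265085093
scene [ 0.50536525 -0.32583145  0.105     ] [ 0.45956063 -0.39664876  0.105     ] [ 0.48246294 -0.3612401   0.105     ] 57.105218038274145 0.08433951878848457
[442 260  46  33 806] [463.81761787 277.8101737 ]
```

View pics/sock.png

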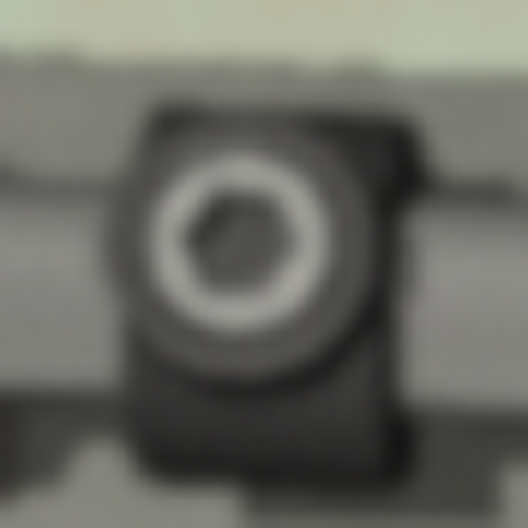

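The picture shows the socket's hexagon with corners roughly left and right, i.e. along world y (crop centre (242,240)). I'll fit its sixth harmonic and take scene views for a cross-check.

```bash
python3 - <<'E'
from h import *
from scipy.ndimage import map_coordinates
from scipy.optimize import least_squares
def fit(n,g,c0):
    K,R,t=cal(n);c=np.array(c0,float)
    rr=np.arange(.004,.0155,.0002);th=np.radians(np.arange(0,360,3))
    for it in range(4):
        X=c[0]+rr[None]*np.cos(th)[:,None];Y=c[1]+rr[None]*np.sin(th)[:,None]
        P=np.stack([X,Y,np.full_like(X,.1285)],-1)@R.T+t;u=P@K.T;u=u[...,:2]/u[...,2:]
        v=map_coordinates(g,[u[...,1],u[...,0]],order=3)
        e=rr[np.gradient(v,axis=1).argmax(1)]
        # half-level crossing
        A=np.c_[np.ones_like(th),np.cos(th),np.sin(th),np.cos(6*th),np.sin(6*th),np.cos(2*th),np.sin(2*th)]
        q=least_squares(lambda p:A@p-e,np.r_[.009,np.zeros(6)],loss="soft_l1",f_scale=.0005).x
        c+=q[1:3]
    print(n,c.round(4),"r",q[0].round(4),"amp6",np.hypot(q[3],q[4]).round(5),"corner az mod60",np.degrees(np.arctan2(q[4],q[3]))/6, "amp2",np.hypot(q[5],q[6]).round(5))
g=lambda f:cv2.imread(f,0).astype(float)
fit("top",g("pics/top0.png"),(.5355,.0327))
for f in("scene0","s3"):fit("scene",g(f"pics/{f}.png"),(.5355,.0327))
E
```

```text
top [0.5357 0.0345] r 0.0091 amp6 0.00026 corner az mod60 24.59698974020966 amp2 0.00019
scene [0.535  0.0337] r 0.0083 amp6 0.00058 corner az mod60 -28.795165611950384 amp2 0.00103
scene [0.535  0.0339] r 0.0083 amp6 0.00052 corner az mod60 -26.657641470080353 amp2 0.00083
```

carry_out --plan '[[[0,0,0],[0,0,7],80],[[0,0,0],[0,0,7],80],[[0,0,0],[0,0,7],80],[[0,0,0],[0,0,7],80],[[0,0,0],[0,0,3.6],80],[[0,0,0],[0,0,0],80]]'

```text
time_s: 6.13
tcp_pos: [0.4987, -0.3129, 0.399]
eef_rot: [180.0, -0.0, -121.2]
contact_force: [-0.7, 1.0, -0.1]
gripper_width: 0.0599
```

carry_out --plan '[[[0.025,-0.0054,0],[0,0,0],80],[[0.025,-0.0054,0],[0,0,0],80],[[0,0,0.035],[0,0,0],80],[[0,0,0.035],[0,0,0],80],[[0,0,0.03],[0,0,0],80],[[0,0,0.026],[0,0,0],80],[[0,0,0],[0,0,0],80]]'

```text
time_s: 6.72
tcp_pos: [0.48, -0.3603, 0.2676]
eef_rot: [179.5, -0.0, -121.1]
contact_force: [-2.2, 0.2, -0.7]
gripper_width: 0.06
```

carry_out --plan '[[[0,0,0],[0,0,0],255],[[0,0,0],[0,0,0],255],[[0,0,0],[0,0,0],255],[[0,0,0],[0,0,0],255],[[0,0,0],[0,0,0],255],[[0,0,0],[0,0,0],255],[[0,0,0],[0,0,0],255],[[0,0,0],[0,0,0],255]]' --grip_force 20

```text
time_s: 7.38
tcp_pos: [0.4823, -0.3611, 0.2735]
eef_rot: [-179.9, 0.0, -121.3]
contact_force: [0.8, 0.4, 2.5]
gripper_width: 0.0156
```

carry_out --plan '[[[0,0,0],[0,0,0],255],[[0,0,-0.02],[0,0,0],255],[[0,0,-0.03],[0,0,0],255],[[0,0,-0.03],[0,0,0],255],[[0,0,-0.03],[0,0,0],255],[[0,0,-0.03],[0,0,0],255],[[0,0,-0.025],[0,0,0],255],[[0,0,-0.02],[0,0,0],255],[[0,0,0],[0,0,0],255],[[0,0,0],[0,0,0],255]]' --grip_force 50

```text
time_s: 8.22
tcp_pos: [0.482, -0.361, 0.4587]
eef_rot: [-179.9, 0.0, -121.3]
contact_force: [-0.8, -0.5, -1.8]
gripper_width: 0.0155
```

```bash
python3 - <<'E'
from h import *
s=r.capture("scene")[:,:,::-1];t=r.capture("top")[:,:,::-1]
cv2.imwrite("pics/s4.png",s);cv2.imwrite("pics/t4.png",t);st=r.get_state();print(st["tcp_pos"],st["eef_rot"],st["contact_force"],st["moment"],st["gripper_width"])
p=st["tcp_pos"];print([proj("scene",p-[0,0,d]).round(1) for d in(.168,.265)])
print([proj("top",p-[0,0,d]).round(1) for d in(.168,.265)], "hole",plane("top",(427.6,243),.05))
o=np.hstack([crop(s,400,130,100,190,3),crop(t,370,190,110,145,3)[:0] if 0 else cv2.resize(crop(t,365,180,110,110,3),(480,570))])
cv2.imwrite("pics/c4.png",o);print(o.shape)
E
```

```text
[ 0.4817509  -0.36081467  0.45658796] [ 1.79878564e+02  1.37035106e-02 -1.21336518e+02] [ 0.43762992  0.22818264 -1.50467219] [ 0.15648426 -0.03927545 -0.0373937 ] 0.015518073969343668
[array([475.9, 146.7]), array([469.2, 218.2])]
[array([452.7, 218.2]), array([441.9, 228.7])] hole [ 0.47783216 -0.35750653  0.05      ]
(570, 780, 3)
```

View pics/c4.png

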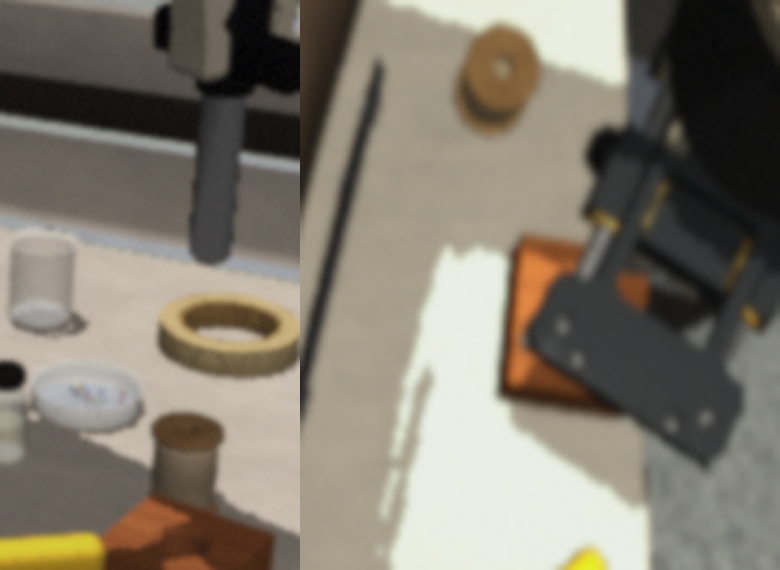

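The blade hangs from the gripper with its tip near scene (470,215). I'll measure its lean from its edges.

```bash
cat > lean.py <<'E'
from h import *
def blade(g,p,rows=range(172,208),dt=.168):
    a,b=proj("scene",p-[0,0,dt]),proj("scene",p-[0,0,.265]);C=[]
    for y in rows:
        xc=a[0]+(y-a[1])*(b[0]-a[0])/(b[1]-a[1]);xs=np.arange(xc-16,xc+16,.1)
        v=cv2.GaussianBlur(np.interp(xs,np.arange(640),g[y])[None],(0,0),5)[0];d=np.gradient(v)
        m=xs<xc;C.append((y,xs[m][d[m].argmin()],xs[~m][d[~m].argmax()]))
    C=np.array(C);mid=(C[:,1]+C[:,2])/2
    f=np.polyfit(C[:,0],mid,1);k=abs(mid-np.polyval(f,C[:,0]))<1;f=np.polyfit(C[k,0],mid[k],1)
    return f,(b-a)[0]/(b-a)[1],np.polyval(f,b[1])-b[0],np.polyval(f,a[1])-a[0],C[::8].round(1).tolist()
E
python3 - <<'E'
from lean import *
s=cv2.imread("pics/s4.png",0).astype(float)
p=np.array([ 0.4817509,-0.36081467,0.4566])
print(*blade(s,p),sep="\n")
print(cv2.imread("pics/s4.png",0)[::6,471][34:38], s[205:224,470])
E
```

```text
[-9.20102582e-02  4.88947099e+02]
-0.09387123244828183
-0.28259632961942316
-0.4157043098722397
[[172.0, 458.4, 473.5], [180.0, 464.7, 479.2], [188.0, 464.4, 479.6], [196.0, 463.4, 478.5], [204.0, 462.5, 477.5]]
[ 67  67  71 191] [ 68.  68.  67.  68.  67.  68.  67.  68.  67.  66.  69.  70.  79. 120.
 164. 184. 190. 191. 190.]
```

carry_out --plan '[[[-0.0304,0.0133,0],[0,0,0.7],255],[[-0.0304,0.0133,0],[0,0,0],255],[[-0.0304,0.0133,0],[0,0,0],255],[[-0.0304,0.0133,0],[0,0,0],255],[[-0.0304,0.0133,0],[0,0,0],255],[[-0.0304,0.0133,0],[0,0,0],255],[[-0.0304,0.0133,0],[0,0,0],255],[[-0.0304,0.0133,0],[0,0,0],255],[[-0.0304,0.0133,0],[0,0,0],255],[[-0.0304,0.0133,0],[0,0,0],255],[[-0.0304,0.0133,0],[0,0,0],255],[[-0.0304,0.0133,0],[0,0,0],255]]'

```text
time_s: 9.32
tcp_pos: [0.5394, 0.0346, 0.4565]
eef_rot: [179.9, -0.1, -122.0]
contact_force: [1.2, 0.5, -0.7]
gripper_width: 0.0152
```

carry_out --plan '[[[0,0,0.02],[0,0,0],255],[[0,0,0.018],[0,0,0],255],[[0,0,0],[0,0,0],255],[[0,0,0],[0,0,0],255],[[0,0,0],[0,0,0],255]]'

```text
time_s: 9.73
tcp_pos: [0.54, 0.0327, 0.4202]
eef_rot: [-180.0, -0.0, -122.0]
contact_force: [-0.0, 0.1, -0.4]
gripper_width: 0.0157
```

```bash
python3 - <<'E'
from lean import *
s=r.capture("scene")[:,:,::-1].copy();cv2.imwrite("pics/s5.png",s)
st=r.get_state();p=st["tcp_pos"];print(p,st["eef_rot"],st["contact_force"],st["moment"])
a,b=proj("scene",p-[0,0,.168]),proj("scene",p-[0,0,.265]);m=proj("scene",[*p[:2],.1285]);print(a,b,"mouth predicted under tip",m)
o=crop(s,190,100,133,133,4.5);cv2.imwrite("pics/c5.png",o)
E
```

```text
[0.54012142 0.03259645 0.42072092] [-1.79955622e+02  1.59704366e-02 -1.22047953e+02] [ 0.45610962  0.20452389 -0.85525335] [ 0.08286077 -0.16671705 -0.02390925]
[249.15763739 127.61420051] [252.80271748 183.16939073] mouth predicted under tip [253.77538144 197.99390214]
```

View pics/c5.png

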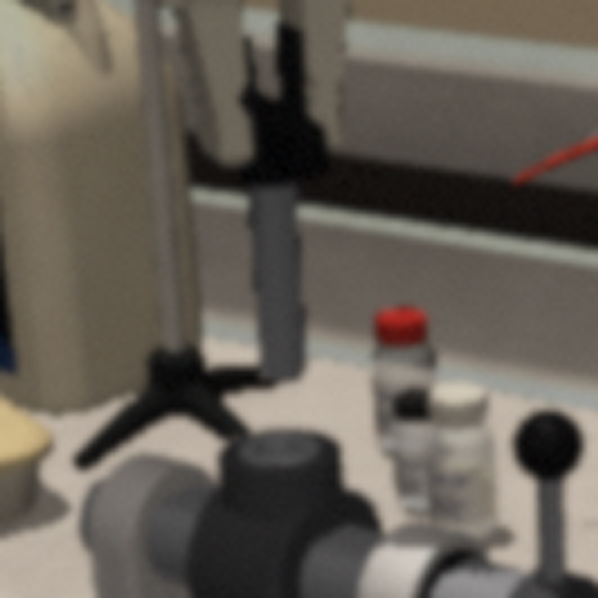

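The picture shows the tip at (252.7,184), as predicted. The key is 5 mm too far in +x, because the turn in the first row skewed the later shifts. I'll correct and descend gently.

carry_out --plan '[[[0.0018,0.0046,0],[0,0,0],255],[[0,0,0.01],[0,0,0],255],[[0,0,0.01],[0,0,0],255],[[0,0,0.004],[0,0,0],255],[[0,0,0.003],[0,0,0],255],[[0,0,0.002],[0,0,0],255],[[0,0,0.002],[0,0,0],255],[[0,0,0.001],[0,0,0],255],[[0,0,0],[0,0,0],255],[[0,0,0],[0,0,0],255],[[0,0,0],[0,0,0],255]]'

```text
time_s: 10.7
tcp_pos: [0.5351, 0.0338, 0.3881]
eef_rot: [-180.0, 0.0, -122.0]
contact_force: [0.3, -0.6, -2.2]
gripper_width: 0.0155
```

```bash
cat > st.py <<'E'
from plant import r
s=r.get_state();print(*[s[k].round(4) for k in("tcp_pos","eef_rot","contact_force","moment")],"tip",(s["tcp_pos"][2]-.265).round(4))
E
python3 st.py
```

```text
[0.5351 0.0338 0.3881] [-1.799805e+02  1.640000e-02 -1.220242e+02] [ 0.3401 -0.5581 -2.1526] [-0.091  -0.5724  0.0015] tip 0.1231
```

carry_out --plan '[[[0,0,0.002],[0,0,0],255],[[0,0,0.002],[0,0,0],255],[[0,0,0.001],[0,0,0],255],[[0,0,0.001],[0,0,0],255],[[0,0,0],[0,0,0],255],[[0,0,0],[0,0,0],255],[[0,0,0],[0,0,0],255]]'

```text
time_s: 11.28
tcp_pos: [0.535, 0.0339, 0.3819]
eef_rot: [-180.0, 0.0, -122.0]
contact_force: [1.5, -0.7, -2.3]
gripper_width: 0.0162
```

```bash
python3 st.py; sleep 0.1; python3 st.py
```

```text
[0.535  0.0339 0.3819] [-1.799949e+02  3.600000e-03 -1.220238e+02] [ 1.5102 -0.7442 -2.2865] [-0.3537 -1.1153 -0.0283] tip 0.1169
[0.535  0.0339 0.3819] [-1.799949e+02  3.600000e-03 -1.220238e+02] [ 1.5102 -0.7442 -2.2865] [-0.3537 -1.1153 -0.0283] tip 0.1169
```

carry_out --plan '[[[-0.0003,-0.0004,0],[0,0,3],255],[[0,0,0],[0,0,4],255],[[0,0,0],[0,0,4],255],[[0,0,0],[0,0,4],255],[[0,0,0],[0,0,3],255],[[0,0,0],[0,0,0],255],[[0,0,0],[0,0,0],255],[[0,0,0],[0,0,0],255]]'

```text
time_s: 11.95
tcp_pos: [0.5353, 0.0339, 0.3818]
eef_rot: [180.0, -0.0, -139.9]
contact_force: [-0.6, -0.0, -1.7]
gripper_width: 0.0158
```

```bash
python3 st.py
```

```text
[0.5353 0.0339 0.3818] [ 1.799737e+02 -2.080000e-02 -1.399244e+02] [-0.6318 -0.0047 -1.6612] [ 0.3735 -0.0724  0.0016] tip 0.1168
```

carry_out --plan '[[[0,0,0],[0,0,3],255],[[0,0,0],[0,0,3],255],[[0,0,0],[0,0,0],255],[[0,0,0],[0,0,0],255],[[0,0,0],[0,0,0],255]]'

```text
time_s: 12.37
tcp_pos: [0.5353, 0.0339, 0.3818]
eef_rot: [180.0, -0.0, -145.9]
contact_force: [0.6, 1.6, -1.5]
gripper_width: 0.0157
```

```bash
python3 st.py
```

```text
[0.5353 0.0339 0.3818] [ 1.799759e+02 -2.280000e-02 -1.459016e+02] [ 0.5979  1.5611 -1.5285] [ 0.7244  0.2703 -0.0162] tip 0.1168
```

carry_out --plan '[[[0,0,0],[0,0,3],255],[[0,0,0],[0,0,3],255],[[0,0,0],[0,0,2],255],[[0,0,0],[0,0,0],255],[[0,0,0],[0,0,0],255],[[0,0,0],[0,0,0],255]]'

```text
time_s: 12.87
tcp_pos: [0.5353, 0.034, 0.3819]
eef_rot: [180.0, -0.0, -153.9]
contact_force: [-1.9, 2.5, -0.9]
gripper_width: 0.0157
```

```bash
python3 st.py
```

```text
[0.5353 0.034  0.3819] [ 1.799777e+02 -1.350000e-02 -1.539189e+02] [-1.9006  2.4549 -0.9172] [1.2399 0.6606 0.0021] tip 0.1169
```

carry_out --plan '[[[0,0,0],[0,0,3],255],[[0,0,0],[0,0,3],255],[[0,0,0],[0,0,2],255],[[0,0,0],[0,0,0],255],[[0,0,0],[0,0,0],255],[[0,0,0],[0,0,0],255]]'

```text
time_s: 13.37
tcp_pos: [0.5353, 0.034, 0.3818]
eef_rot: [180.0, -0.0, -161.9]
contact_force: [-2.2, 3.8, -1.2]
gripper_width: 0.0156
```

```bash
python3 st.py
```

```text
[0.5353 0.034  0.3818] [ 1.799815e+02 -1.380000e-02 -1.619217e+02] [-2.2094  3.7852 -1.2348] [1.7211 0.8779 0.0173] tip 0.1168
```

carry_out --plan '[[[0.0002,0.0008,0],[0,0,2],255],[[0,0,0],[0,0,2],255],[[0,0,0],[0,0,2],255],[[0,0,0],[0,0,0],255],[[0,0,0],[0,0,0],255],[[0,0,0],[0,0,0],255]]'

```text
time_s: 13.87
tcp_pos: [0.535, 0.0345, 0.3819]
eef_rot: [-180.0, -0.0, -167.9]
contact_force: [-1.3, 2.0, -1.8]
gripper_width: 0.0159
```

```bash
python3 st.py
```

```text
[0.535  0.0345 0.3819] [-1.799939e+02 -2.600000e-03 -1.679312e+02] [-1.3445  1.9657 -1.7887] [1.0846 0.3349 0.0781] tip 0.1169
```

carry_out --plan '[[[0,0,0],[0,0,2],255],[[0,0,0],[0,0,2],255],[[0,0,0],[0,0,2],255],[[0,0,0],[0,0,0],255],[[0,0,0],[0,0,0],255],[[0,0,0],[0,0,0],255]]'

```text
time_s: 14.37
tcp_pos: [0.535, 0.0346, 0.3819]
eef_rot: [180.0, -0.0, -173.9]
contact_force: [-1.8, 2.7, -2.0]
gripper_width: 0.0154
```

```bash
python3 st.py
```

```text
[0.535  0.0346 0.3819] [ 1.799980e+02 -4.900000e-03 -1.739305e+02] [-1.8221  2.6815 -2.0375] [1.2709 0.3767 0.085 ] tip 0.1169
```

carry_out --plan '[[[0,0.0004,0],[0,0,2],255],[[0,0,0],[0,0,2],255],[[0,0,0],[0,0,0],255],[[0,0,0],[0,0,0],255],[[0,0,0],[0,0,0],255]]'

```text
time_s: 14.78
tcp_pos: [0.535, 0.0349, 0.3819]
eef_rot: [-180.0, -0.0, -177.9]
contact_force: [-0.7, 1.7, -3.0]
gripper_width: 0.0156
```

```bash
cat > st2.py <<'E'
from plant import r
import numpy as np
m=[];f=[]
for i in range(8):
    r.capture("scene");s=r.get_state();m.append(s["moment"]);f.append(s["contact_force"])
print("M",np.mean(m,0).round(3),"sd",np.std(m,0).round(3),"F",np.mean(f,0).round(2),s["eef_rot"].round(2),s["tcp_pos"].round(4),s["joints"].round(1))
E
python3 st2.py
```

```text
M [0.81  0.208 0.106] sd [0.045 0.02  0.03 ] F [-0.74  1.78 -2.71] [-1.7999e+02 -1.0000e-02 -1.7801e+02] [0.535  0.035  0.3819] [  24.7    8.4  -18.8    0.   -62.8 -112.7]
```

carry_out --plan '[[[0,0,0],[0,0,2],255],[[0,0,0],[0,0,2],255],[[0,0,0],[0,0,0],255],[[0,0,0],[0,0,0],255],[[0,0,0],[0,0,0],255]]'

```text
time_s: 15.6
tcp_pos: [0.535, 0.035, 0.3819]
eef_rot: [180.0, -0.0, 178.0]
contact_force: [-0.5, 2.2, -3.8]
gripper_width: 0.0159
```

```bash
python3 st2.py
```

```text
M [0.866 0.18  0.132] sd [0.016 0.018 0.026] F [-0.94  1.93 -3.08] [180.    -0.   177.99] [0.535  0.035  0.3819] [  24.7    8.4  -18.8   -0.   -62.8 -116.7]
```

carry_out --plan '[[[0,0,0],[0,0,2],255],[[0,0,0],[0,0,2],255],[[0,0,0],[0,0,1],255],[[0,0,0],[0,0,0],255],[[0,0,0],[0,0,0],255]]'

```text
time_s: 16.42
tcp_pos: [0.535, 0.035, 0.3819]
eef_rot: [180.0, 0.0, 173.0]
contact_force: [-1.1, 2.3, -2.3]
gripper_width: 0.0151
```

```bash
python3 st2.py
```

```text
M [1.145 0.144 0.15 ] sd [0.038 0.033 0.015] F [-0.53  2.48 -2.96] [179.99   0.   172.98] [0.535  0.035  0.3819] [  24.7    8.4  -18.8   -0.   -62.8 -121.7]
```

carry_out --plan '[[[0,0,0],[0,0,2],255],[[0,0,0],[0,0,1],255],[[0,0,0],[0,0,0],255],[[0,0,0],[0,0,0],255],[[0,0,0],[0,0,0],255]]'

```text
time_s: 17.23
tcp_pos: [0.535, 0.035, 0.382]
eef_rot: [180.0, 0.0, 170.0]
contact_force: [0.1, 3.3, -3.7]
gripper_width: 0.0159
```

```bash
python3 st2.py
```

```text
M [1.313 0.01  0.227] sd [0.023 0.041 0.012] F [-0.13  2.85 -3.07] [1.8000e+02 1.0000e-02 1.6998e+02] [0.535 0.035 0.382] [  24.7    8.4  -18.8    0.   -62.8 -124.7]
```

```bash
python3 st2.py
```

```text
M [ 1.368 -0.04   0.244] sd [0.014 0.021 0.037] F [-0.31  2.79 -3.5 ] [180.     0.   169.98] [0.535 0.035 0.382] [  24.7    8.4  -18.8    0.   -62.8 -124.7]
```

carry_out --plan '[[[0,0,0],[0,0,-1.5],255],[[0,0,0],[0,0,-1.5],255],[[0,0,0],[0,0,0],255],[[0,0,0],[0,0,0],255]]'

```text
time_s: 18.37
tcp_pos: [0.535, 0.035, 0.382]
eef_rot: [180.0, -0.0, 172.9]
contact_force: [-0.2, 3.0, -3.0]
gripper_width: 0.0159
```

```bash
python3 st2.py
```

```text
M [1.382 0.133 0.065] sd [0.022 0.031 0.028] F [-0.64  2.86 -2.55] [-180.     -0.    172.97] [0.535 0.035 0.382] [  24.7    8.4  -18.8   -0.   -62.8 -121.7]
```

carry_out --plan '[[[0,0.0005,0],[0,0,-1],255],[[0,0,-0.003],[0,0,0],255],[[0,0,-0.004],[0,0,0],255],[[0,0,-0.006],[0,0,0],255],[[0,0,-0.01],[0,0,0],255],[[0,0,-0.025],[0,0,0],255],[[0,0,-0.03],[0,0,0],255],[[0,0,0],[0,0,0],255],[[0,0,0],[0,0,0],255]]'

```text
time_s: 19.52
tcp_pos: [0.5353, 0.0353, 0.4633]
eef_rot: [179.9, 0.3, 174.0]
contact_force: [-0.6, 0.3, -1.8]
gripper_width: 0.0155
```

```bash
python3 st2.py
```

```text
M [ 0.037 -0.135  0.002] sd [0.014 0.042 0.018] F [ 0.26  0.19 -1.53] [-1.7997e+02 -6.0000e-02  1.7397e+02] [0.535  0.0354 0.4594] [  24.8    5.6  -11.8    0.   -72.7 -120.8]
```

carry_out --plan '[[[0.0009,-0.0333,0],[0,0,0],255],[[0.0009,-0.0333,0],[0,0,0],255],[[0.0009,-0.0333,0],[0,0,0],255],[[0.0009,-0.0333,0],[0,0,0],255],[[0.0009,-0.0333,0],[0,0,0],255],[[0.0009,-0.0333,0],[0,0,0],255],[[0.0009,-0.0333,0],[0,0,0],255],[[0.0009,-0.0333,0],[0,0,0],255],[[0.0009,-0.0333,0],[0,0,0],255],[[0.0009,-0.0333,0],[0,0,0],255],[[0.001,-0.0333,0],[0,0,0],255],[[0.001,-0.0333,0],[0,0,0],255]]'

```text
time_s: 20.92
tcp_pos: [0.4817, -0.3624, 0.4596]
eef_rot: [180.0, -0.0, 174.0]
contact_force: [0.2, -0.2, -0.9]
gripper_width: 0.0155
```

carry_out --plan '[[[0,0,0.035],[0,0,0],255],[[0,0,0.035],[0,0,0],255],[[0,0,0.025],[0,0,0],255],[[0,0,0.02],[0,0,0],255],[[0,0,0],[0,0,0],255],[[0,0,0],[0,0,0],255],[[0,0,0],[0,0,0],255]]'

```text
time_s: 21.5
tcp_pos: [0.4828, -0.361, 0.3463]
eef_rot: [-179.9, 0.1, 174.0]
contact_force: [0.2, -0.7, -0.5]
gripper_width: 0.0161
```

```bash
python3 st2.py; python3 - <<'E'
from lean import *
s=r.capture("scene")[:,:,::-1].copy();cv2.imwrite("pics/s6.png",s);p=r.get_state()["tcp_pos"]
a,b=proj("scene",p-[0,0,.168]),proj("scene",p-[0,0,.265]);print(a,b)
print(*blade(s.mean(2),p,range(int(a[1])+22,int(b[1])-12)),sep="\n")
cv2.imwrite("pics/c6.png",np.hstack([crop(s,400,180,130,180,3),crop(s,210,150,130,180,3)]))
E
```

```text
M [ 0.023 -0.181  0.004] sd [0.03  0.014 0.022] F [-0.06  0.36 -1.16] [-1.7999e+02  5.0000e-02  1.7398e+02] [ 0.4822 -0.3607  0.3455] [-18.2  16.3 -13.6  -0.  -60.1 -77.8]
[468.25854339 227.9849625 ] [462.27891781 291.67303866]
[-2.22672877e-01  5.23601400e+02]
-0.09388924807640221
-3.6251930335608904
4.576788562798583
[[249.0, 455.3, 474.3], [257.0, 459.7, 473.2], [265.0, 458.9, 472.5], [273.0, 450.0, 473.3]]
```

View pics/c6.png

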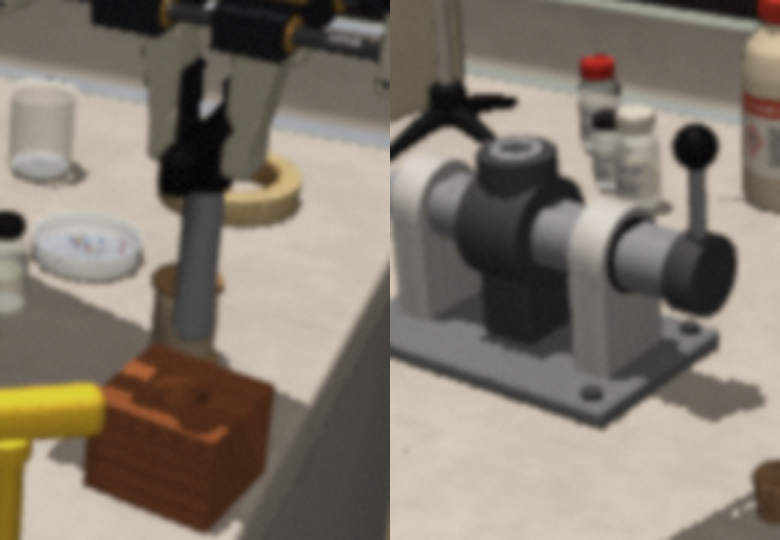

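The rotator is unchanged: bar upright, ball at scene (442,199). The blade hangs upright over the hole, with its tip at (464.7,291) and the hole at (462.7,311). I'll lower it in stages.

carry_out --plan '[[[0,0,0.02],[0,0,0],255],[[0,0,0.01],[0,0,0],255],[[0,0,0.005],[0,0,0],255],[[0,0,0.005],[0,0,0],255],[[0,0,0],[0,0,0],255],[[0,0,0],[0,0,0],255]]'

```text
time_s: 22.45
tcp_pos: [0.4823, -0.3608, 0.305]
eef_rot: [-180.0, -0.0, 174.0]
contact_force: [0.4, 0.6, -1.9]
gripper_width: 0.0156
```

```bash
python3 st2.py
```

```text
M [ 0.251 -0.113 -0.009] sd [0.027 0.024 0.028] F [-0.01  0.59 -1.35] [-1.7999e+02  3.0000e-02  1.7398e+02] [ 0.4822 -0.3608  0.3053] [-18.2  18.4 -16.4   0.  -55.2 -77.8]
```

Entered cleanly, tip 10 mm into the hole. Lowering the rest.

carry_out --plan '[[[0,0,0.01],[0,0,0],255],[[0,0,0.01],[0,0,0],255],[[0,0,0.006],[0,0,0],255],[[0,0,0.003],[0,0,0],255],[[0,0,0.0015],[0,0,0],255],[[0,0,0],[0,0,0],255],[[0,0,0],[0,0,0],255]]'

```text
time_s: 23.43
tcp_pos: [0.4823, -0.3608, 0.2744]
eef_rot: [180.0, -0.0, 174.0]
contact_force: [-0.1, -0.0, -0.4]
gripper_width: 0.0158
```

```bash
python3 st2.py
```

```text
M [ 0.34  -0.186 -0.007] sd [0.028 0.053 0.023] F [-0.19  0.7  -1.48] [-1.7999e+02  3.0000e-02  1.7398e+02] [ 0.4823 -0.3608  0.2746] [-18.2  20.2 -18.3   0.  -51.5 -77.8]
```

carry_out --plan '[[[0,0,0],[0,0,0],100],[[0,0,0],[0,0,0],100],[[0,0,0],[0,0,0],100],[[0,0,0],[0,0,0],100],[[0,0,0],[0,0,0],100],[[0,0,-0.02],[0,0,0],100],[[0,0,-0.035],[0,0,0],100],[[0,0,-0.035],[0,0,0],100],[[0,0,-0.035],[0,0,0],100],[[0,0,-0.03],[0,0,0],100],[[0,0,0],[0,0,0],100],[[0,0,0],[0,0,0],100]]'

```text
time_s: 24.83
tcp_pos: [0.4823, -0.3608, 0.4318]
eef_rot: [-179.9, 0.3, 174.0]
contact_force: [0.0, 0.6, -0.9]
gripper_width: 0.0532
```

```bash
python3 - <<'E'
from h import *
s=r.capture("scene")[:,:,::-1].copy();st=r.get_state();print(st["tcp_pos"],st["contact_force"],st["gripper_width"],st["time_s"])
cv2.imwrite("pics/c7.png",np.hstack([crop(s,400,220,130,110,3),crop(s,220,160,130,110,3)]))
E
```

```text
[ 0.4819793  -0.3606352   0.42988949] [-0.16666669  0.39626892 -0.56048819] 0.05329719593259937 24.8833
```

View pics/c7.png

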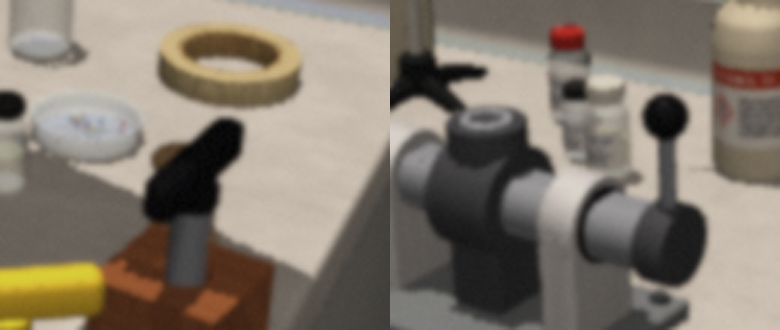

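The key stands upright in its stand: handle centre at scene (465.7,276.7), against (465,276.2) at the start. The ball is at (441.5,199) in image terms, unmoved, and the gripper is clear.

```bash
python3 -c "
from plant import r
print(r.close_job())"
```

```text
the job is handed in; nothing more can be done
None
```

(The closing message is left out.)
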